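Lay out a trumpet's tuning slides around its valve section

TASK

This trumpet is stripped for a rebuild: lay its four U-shaped slides out flat around the valve section, which stays where it lies, so that nothing gets mixed up. The first slide goes off the end with the short pair of tubes and the third slide off the end with the long pair, each in line with its tubes; the main tuning slide goes beyond the third slide, in line with it, and the little second slide goes squarely below the bottom cap of the middle valve. Every slide has its open ends turned towards the part it follows (main towards the third slide, the others towards the valve section), with a gap of about 25 mm; set them down, don't drop them, and leave the mouthpiece, oil bottle and mallet alone.

Things in the scene. Friction and masses are not known exactly. Their poses are not given: they have to be found in the camera images.
- valve_section: Trumpet valve section, loose, on its side, 23 mm high: 3 casings side by side, 26 mm apart. Origin: bench level, mid middle casing; +x first to third valve, +y to the white finger buttons (y 78 mm). Bottom cap tips: y -59. Open tube pairs, 30 mm apart about y = 0: short pair (first) ends at x -60, long (third) at x +80; second's pair stands up, 46 mm high. +x lies roughly to the robot's right.
- first_slide: First slide, the mid-sized: U of tube 75 mm long, legs 30 mm apart (42 mm outside), pull knob standing 8 mm out of the bow; 60 g. Lies flat, tube 12 mm thick. Origin: on the bench, mid-length, midway between the legs; +x from bow to open ends, z up. Straight legs from x = -16 to +37 mm: grasp across both, near the origin.
- second_slide: Second slide, the smallest: U of tube 46 mm long, legs 22 mm apart (34 mm outside), pull knob standing 8 mm out of the bow; 40 g. Lies flat, tube 12 mm thick. Origin: on the bench, mid-length, midway between the legs; +x from bow to open ends, z up. Straight legs from x = -6 to +23 mm: grasp across both, just ahead of the origin.
- third_slide: Third slide, long and narrow: U of tube 120 mm long, legs 30 mm apart (42 mm outside), flat finger ring (27 mm) beside the -y leg at x = -48 to -20; 85 g. Lies flat, tube 12 mm thick. Origin: on the bench, mid-length, midway between the legs; +x from bow to open ends, z up. Straight legs from x = -39 to +60 mm: grasp across both at x = 0 to +20.
- main_slide: Main tuning slide, the widest: U of tube 110 mm long, legs 48 mm apart (60 mm outside), thin brace near the bow, small water key on it (18 mm high); 90 g. Lies flat, tube 12 mm thick. Origin: on the bench, mid-length, midway between the legs; +x from bow to open ends, z up. Straight legs from x = -25 to +55 mm: grasp one of them near x = 0 (36 mm free between them).
- mouthpiece: Silvery trumpet mouthpiece standing on its rim, 27 mm wide, 87 mm tall; bystander. Origin under its centre.
- oil_bottle: White plastic valve-oil bottle with a black cap, standing, 32 mm wide, 85 mm tall; bystander. Origin under its centre.
- mallet: Rawhide mallet lying flat, 250 mm long, handle along its x axis, head (74 mm wide, 38 mm high) at x = +100 mm; bystander. Origin under the handle's middle.
Mind the look-alikes: they are no part of the job. What is shaped like the first_slide but turquoise is not meant. Leave any brown look-alike of the third_slide alone.

How it is judged:
By the outcome, as a careful person would: the job done as asked, in the order asked, and still so for the second after the job is handed in, with the robot touching nothing.
It also fails if it takes over 109 s, if anything falls off the work surface, if the arm or the gripper's body presses on something with over 40 N, if the wrist force passes 120 N, or if a joint passes its speed limit or range.

ROBOT

A 6-joint arm with a two-finger parallel gripper is mounted at the origin on the work surface. World frame = base frame: x ahead of the robot, y to its left, z up, the work surface at z = 0. Lengths are in mm, angles in rad, forces in N, time in s.
With the tool pointing down it reaches from about 350 to 775 mm from the base axis. Payload 7.3 kg.
Tool frame: the origin (TCP) lies at the very end of the fingers, on their centre line; the grasp point (between the pads) lies 19 mm behind it; z points along the fingers, y is the line along which they close (so a half turn about z gives the same grasp; the last joint's range is limited). The gripper opens to 92 mm and grips with 3 to 60 N. Pads are 19 mm wide; open, the fingers measure 130 mm over their backs; the gripper's body (75 mm by 190 mm) begins 47 mm behind the grasp point.
Start: joints at [1.114, 0.342, 1.524, -0, 1.275, -0.146], TCP at [160.541, 499.871, 226.741] pointing down, gripper open.
Joint ranges: [-2.53, 2.53], [-0.77, 2.02], [0.04, 2.7], [-1, 4.14], [0.28, 2.66], [-3.11, 3.11]. Speed limits (rad/s): [2.57, 2.57, 3.14, 3.14, 3.14, 3.14].

INTERFACE

Orientations are given as a unit quaternion [x, y, z, w].
In Python, from station import sensors, cams, robot gives the robot as it stands.
- The arm moves only by the tool apply_moves, never from a script. Its arguments are lists of equal length, an entry for each row: "rotation": the turn, a rotation vector about the tool's x, y, z in units of 0.12 rad (1.0 is 0.12 rad), a list of three; "translation": the shift along the tool's x, y, z in units of 0.025 m (1.0 is 0.025 m), a list of three; "gripper": the opening, from -1 (shut) to 1 (fully open). A call has 1 to 10 rows; each row shifts and turns the commanded pose from where the row before left it, along the tool's axes as they then stand; what a row does not reach is not made up. A row lasts 1/10 s, in which the tool goes at most 50 mm and 8.59 degrees, less where a joint would pass 70% of its speed; a pose out of reach is approached as far as the arm can. A call with a number of a shift or a turn outside -1 to 1 is refused whole. A call with a gripper value outside its range is refused whole. The fingers move at their own pace and stop on an object; "force" is the grip in N (left out, the last holds). Time passes only in rows, so rows that do not move let the fingers close. It gives the time, the measured TCP pose, the force, the opening and the grip force at its end, in the units of the state.
- sensors.read_state(): the state, without advancing time (a new reading comes with each control period).
- cams.camera(name): name is "scene" or "top"; returns a dict with "image" (400x640x3 uint8, red, green, blue), "vfov" (degrees; the focal length in pixels is half the picture's height over the tangent of half this angle, whatever the lens; pixels are square), "cx", "cy" (the principal point, pixels), "R" (3x3) and "t" (3): a world point X has camera coordinates R X + t. Camera axes: x right, y down, z forward; pixel columns grow to the right and rows downward; lengths in mm; the calibration is good to about 2 mm. A picture is of the moment at which its call begins. There is no depth.
- robot.sign_off(): hands the job in; it is judged then, once.
The state is a dict: "time_s": time; "qpos": joint angles; "joint_vel": joint speeds; "tau": joint torques, N m; "position": TCP position; "orientation": TCP orientation; "contact_force": force on the tool from outside, world axes, zero at the start; "moment": the same for the moment, N m; "grip_width": opening from 0.0 (shut) to 1.0 (fully open); "gripper_force": force on a finger pad.
Only numpy, scipy, OpenCV 4.12 (cv2) and the standard library are available. Lean on these libraries where they do the work, as an engineer would, in place of code of your own. Each camera call takes 0.05 s, during which the arm holds its last target. There are 200 camera calls.

## Working session

There is one attempt and no reset: what is moved stays moved. The work goes in short steps, Python scripts to look and compute and a tool call to move; the robot and the scene stay as the last step left them, time stands still between calls to the robot, and variables do not carry over. Pictures are saved under pics/ and viewed, at most 14 in all, crops included, and the job is handed in when it is done.

Besides the shell and the picture viewer there is one more tool, called after "Request:" by a JSON object that holds its "op" and its "data", one argument or row to a line. apply_moves: Moves the arm, as the interface text tells. Its arguments: {"type":"object","properties":{"rotation":{"type":"array"},"translation":{"type":"array"},"gripper":{"type":"array"},"force":{"type":"number"}},"required":["rotation","translation","gripper"]}

```bash
mkdir -p pics; ls
python3 - <<'E'
from station import sensors, cams, robot
import cv2,numpy as np
for n in("top","scene"):
    c=cams.camera(n); cv2.imwrite(f"pics/{n}0.png",c["image"][:,:,::-1])
    print(n,c["vfov"],c["cx"],c["cy"],np.round(c["R"],4).tolist(),np.round(c["t"],1).tolist())
print(sensors.read_state())
E
```

```text
pics
top 57.76343100708392 326.2270612255682 197.1187041095496 [[-0.0197, -0.9998, -0.0038], [-0.9978, 0.0199, -0.0631], [0.0631, 0.0026, -0.998]] [30.8, 542.1, 963.2]
scene 48.19475340658306 317.1154757597923 200.9844473697627 [[0.742, 0.6704, 0.0072], [0.4701, -0.5126, -0.7185], [-0.478, 0.5365, -0.6955]] [-440.2, -201.8, 1395.0]
{'time_s': 0.1, 'qpos': array([ 1.11396828e+00,  3.42669137e-01,  1.52488478e+00, -1.21421135e-05,
        1.27537629e+00, -1.45989765e-01]), 'joint_vel': array([-5.51432955e-05, -1.42028465e-03, -1.05127825e-03,  9.15829991e-04,
        2.57184072e-03,  1.42757070e-03]), 'tau': array([ 1.54303460e-03, -4.32014358e+01, -2.44693494e+01,  7.17150606e-02,
        5.26441704e-02, -5.26510428e-05]), 'position': array([160.40082918, 499.54024334, 226.11891145]), 'orientation': array([ 1.54792415e-01,  9.87946790e-01, -6.40348474e-04, -1.92990935e-04]), 'contact_force': array([0.42706056, 0.44801805, 0.30051632]), 'moment': array([0.00851546, 0.03548716, 0.02889436]), 'gripper_force': 0.0, 'grip_width': 1.0005240322089448}
```

View pics/top0.png

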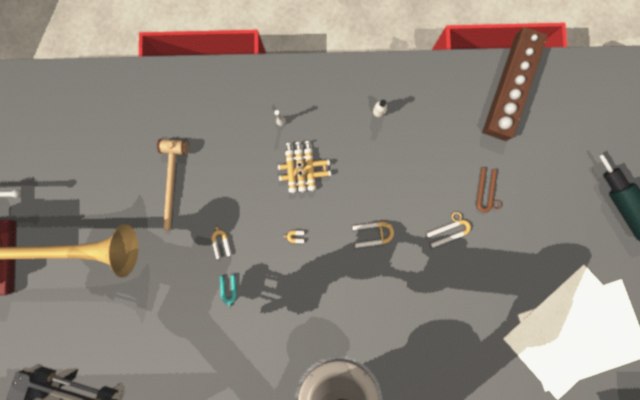

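View pics/scene0.png

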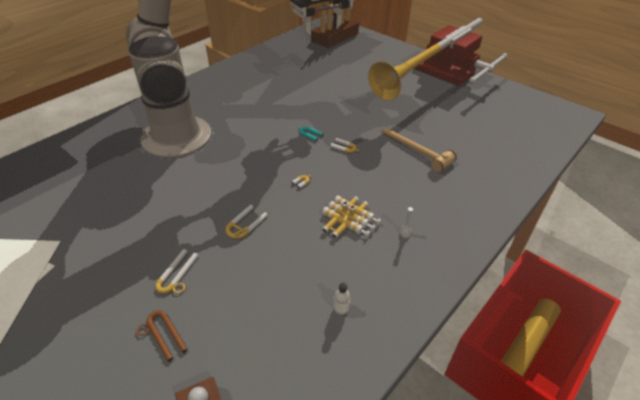

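The top view shows:
- **Valve section:** (303,168).
- **First slide:** gold at (220,242). The turquoise look-alike at (228,290) is out.
- **Second slide:** (296,237).
- **Main slide:** (375,235).
- **Third slide:** gold with a ring at (450,230). The brown look-alike at (487,190) is out.
- **Bystanders:** mouthpiece (280,118), oil bottle (380,107), mallet (172,180).

Next I'll take close crops.

```bash
cat > h.py <<'E'
import numpy as np,cv2
from station import sensors,cams,robot
def ground(c,px,z):
    """pixel(s) -> world xy at height z"""
    px=np.atleast_2d(np.array(px,float)); f=200/np.tan(np.radians(c["vfov"]/2))
    R,t=np.array(c["R"]),np.array(c["t"])
    d=np.c_[(px[:,0]-c["cx"])/f,(px[:,1]-c["cy"])/f,np.ones(len(px))]@R
    o=-R.T@t
    return (o+d*((z-o[2])/d[:,2])[:,None])[:,:2]
def proj(c,X):
    X=np.atleast_2d(X)@np.array(c["R"]).T+np.array(c["t"]); f=200/np.tan(np.radians(c["vfov"]/2))
    return np.c_[f*X[:,0]/X[:,2]+c["cx"],f*X[:,1]/X[:,2]+c["cy"]]
def crop(img,x0,y0,w,h,s,name):
    cv2.imwrite(name,cv2.resize(img[y0:y0+h,x0:x0+w,::-1],None,fx=s,fy=s,interpolation=cv2.INTER_CUBIC))
E
python3 - <<'E'
from h import *
c=cams.camera("top"); im=c["image"]
a=cv2.resize(im[135:205,270:340],None,fx=5.5,fy=5.5,interpolation=cv2.INTER_CUBIC)
b=cv2.resize(im[220:265,205:310],None,fx=5.5,fy=5.5,interpolation=cv2.INTER_CUBIC)
d=cv2.resize(im[205:255,345:480],None,fx=5.5,fy=5.5,interpolation=cv2.INTER_CUBIC)
cv2.imwrite("pics/a.png",a[:,:,::-1]);
out=np.zeros((b.shape[0]+d.shape[0],max(b.shape[1],d.shape[1]),3),np.uint8)
out[:b.shape[0],:b.shape[1]]=b; out[b.shape[0]:,:d.shape[1]]=d
cv2.imwrite("pics/b.png",out[:,:,::-1]); print(b.shape,d.shape)
E
```

```text
(248, 578, 3) (275, 742, 3)
```

View pics/a.png

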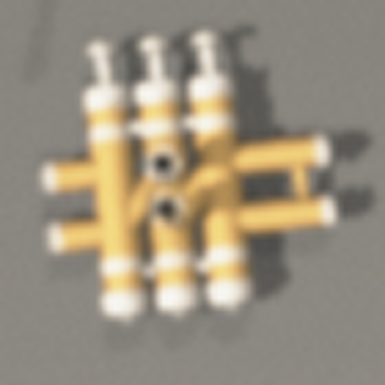

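View pics/b.png

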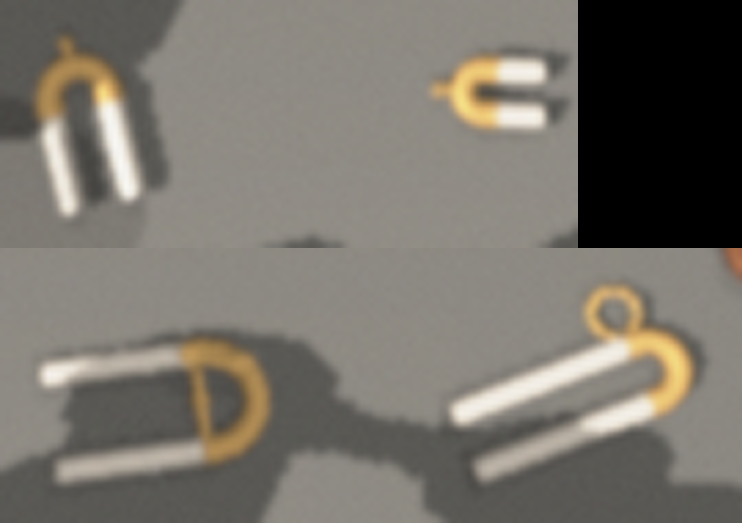

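The crops confirm the choice: the gold and silver slides match, including the third slide's ring on its -y side. The valve section lies with its +x to image right, short pair at left and long pair at right. Next I'll fit poses with least squares on these landmarks.

```bash
cat > fit.py <<'E'
from h import *
from scipy.optimize import least_squares
def fit(c,model,px,g):
    model=np.array(model,float);px=np.array(px,float)
    def res(p):
        ca,sa=np.cos(p[2]),np.sin(p[2])
        X=np.c_[p[0]+ca*model[:,0]-sa*model[:,1],p[1]+sa*model[:,0]+ca*model[:,1],model[:,2]]
        return (proj(c,X)-px).ravel()
    r=least_squares(res,g,x_scale=[100,100,1])
    return r.x,r.fun.reshape(-1,2)
E
python3 - <<'E'
from fit import *
import json
c=cams.camera("top")
f=lambda pts,x0,y0,oy=0:[((u+.5)/5.5+x0-.5,(v-oy+.5)/5.5+y0-.5) for u,v in pts]
A=lambda p:f(p,270,135); B=lambda p:f(p,205,220); D=lambda p:f(p,345,205,248)
def go(n,m,px):
    g=[*ground(c,np.mean(px,0),8)[0],0]; best=min((fit(c,m,px,[g[0],g[1],a]) for a in(-2,-.7,.7,2,3)),key=lambda r:(r[1]**2).sum())
    p,r=best; p[2]=(p[2]+np.pi)%(2*np.pi)-np.pi
    print(n,np.round(p,3),"deg",round(np.degrees(p[2]),1),"res px",np.round(r,1).tolist()); return p.tolist()
P={}
P["valve"]=go("valve",[(-26,78,12),(0,78,12),(26,78,12),(-26,-59,12),(0,-59,12),(26,-59,12),(-60,15,12),(-60,-15,12),(80,15,12),(80,-15,12),(0,15,46),(0,-15,46)],
 A([(98,42),(152,38),(203,32),(123,318),(177,316),(230,310),(43,178),(49,238),(329,150),(335,211),(163,163),(167,208)]))
P["first"]=go("first",[(37,15,8),(37,-15,8),(-37.5,0,6),(-45.5,0,6)],B([(129,198),(70,214),(77,55),(65,40)]))
P["second"]=go("second",[(23,11,8),(23,-11,8),(-23,0,6),(-31,0,6)],B([(546,71),(546,117),(452,92),(432,92)]))
P["main"]=go("main",[(55,24,8),(55,-24,8),(-55,0,6),(-18,24,6),(-18,-24,6)][:3],D([(58,471),(41,374),(269,398)]))
P["third"]=go("third",[(60,15,8),(60,-15,8),(-60,0,6),(-34,-34,4)],D([(478,472),(455,413),(690,366),(614,313)]))
for n,p in(("mouthpiece",(281,123)),("bottle",(379,113))): print(n,ground(c,p,0))
v=P["valve"];T={}
for n,x,y,a in(("first",-122.5,0,0),("third",165,0,np.pi),("main",305,0,np.pi),("second",0,-107,np.pi/2)):
    ca,sa=np.cos(v[2]),np.sin(v[2]); T[n]=[v[0]+ca*x-sa*y,v[1]+sa*x+ca*y,v[2]+a]
    print("target",n,np.round(T[n],2),"reach",np.hypot(*T[n][:2]).round())
json.dump([P,T],open("poses.json","w"))
E
```

```text
valve [618.437  90.16   -1.494] deg -85.6 res px [[0.6, 0.7], [0.2, 0.5], [0.4, 0.7], [0.6, 0.0], [0.3, -0.6], [0.1, -0.4], [0.3, -0.2], [0.2, -0.3], [-0.7, -0.0], [-0.8, -0.3], [-0.7, -1.6], [-0.4, 1.5]]
first [423.202 310.095  -2.95 ] deg -169.0 res px [[0.1, 0.1], [-0.0, -0.4], [-0.9, 0.2], [0.7, 0.1]]
second [437.85  106.601  -1.605] deg -92.0 res px [[-0.2, 0.1], [-0.4, -0.1], [-0.1, 0.0], [0.6, 0.0]]
main [ 440.412 -106.44     1.668] deg 95.6 res px [[-0.5, 0.1], [0.4, 0.1], [0.2, -0.2]]
third [ 439.858 -312.791    1.887] deg 108.1 res px [[-0.5, 0.0], [-0.2, 0.2], [0.3, -0.6], [0.5, 0.3]]
mouthpiece [[753.29873427 142.16824559]]
bottle [[ 775.96565701 -131.72849827]]
target first [609.08 212.3   -1.49] reach 645.0
target third [631.04 -74.36   1.65] reach 635.0
target main [ 641.74 -213.95    1.65] reach 676.0
target second [5.1175e+02 8.1990e+01 8.0000e-02] reach 518.0
```

Run:
```python
from fit import *
import json
P,T=json.load(open("poses.json"))
c=cams.camera("top")
f=lambda pts:[((u+.5)/5.5+269.5,(v+.5)/5.5+134.5) for u,v in pts]
m=[(-26,78,12),(0,78,12),(26,78,12),(-26,-59,12),(0,-59,12),(26,-59,12),(-60,15,12),(-60,-15,12),(80,15,12),(80,-15,12),(0,11,46),(0,-11,46)]
v,r=fit(c,m,f([(98,42),(152,38),(203,32),(123,318),(177,316),(230,310),(43,178),(49,238),(329,150),(335,211),(163,163),(167,208)]),P["valve"])
print(v,np.round(r,1).tolist()); P["valve"]=v.tolist()
for n,x,y,a in(("first",-122.5,0,0),("third",165,0,np.pi),("main",305,0,np.pi),("second",0,-107,np.pi/2)):
    ca,sa=np.cos(v[2]),np.sin(v[2]); T[n]=[v[0]+ca*x-sa*y,v[1]+sa*x+ca*y,v[2]+a]
    print("target",n,np.round(T[n],3))
json.dump([P,T],open("poses.json","w"))
s=cams.camera("scene"); S=3; im=cv2.resize(s["image"][110:310,140:400,::-1],None,fx=S,fy=S,interpolation=cv2.INTER_CUBIC)
M=dict(valve=m,first=[(37,15,8),(37,-15,8),(-37.5,0,6)],second=[(23,11,8),(23,-11,8),(-23,0,6)],main=[(55,24,8),(55,-24,8),(-55,0,6)],third=[(60,15,8),(60,-15,8),(-60,0,6)])
for n in M:
    p=P[n];q=np.array(M[n],float);ca,sa=np.cos(p[2]),np.sin(p[2])
    for u,w in proj(s,np.c_[p[0]+ca*q[:,0]-sa*q[:,1],p[1]+sa*q[:,0]+ca*q[:,1],q[:,2]]):
        cv2.circle(im,(int((u-140)*S),int((w-110)*S)),2,(255,0,255),-1)
cv2.imwrite("pics/ov.png",im)
```

```text
[618.43470804  90.1600518   -1.49432259] [[0.6, 0.7], [0.2, 0.5], [0.4, 0.7], [0.6, 0.0], [0.3, -0.6], [0.1, -0.4], [0.3, -0.2], [0.2, -0.3], [-0.7, -0.0], [-0.8, -0.3], [-0.5, -0.1], [-0.5, 0.0]]
target first [609.076 212.302  -1.494]
target third [631.041 -74.358   1.647]
target main [ 641.736 -213.949    1.647]
target second [5.11747e+02 8.19850e+01 7.60000e-02]
```

View pics/ov.png

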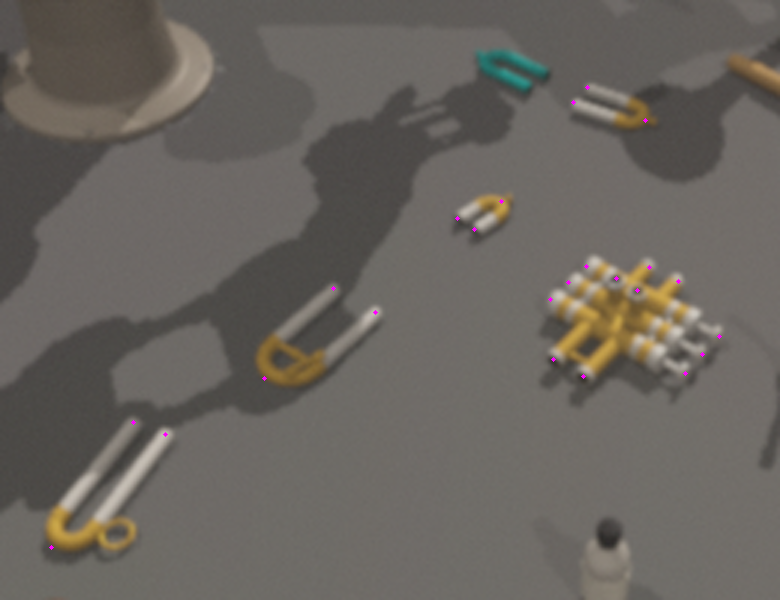

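```bash
cat > plan.py <<'E'
import sys
from h import *
from scipy.spatial.transform import Rotation as R
def cur():
    s=sensors.read_state(); m=R.from_quat(s["orientation"]).as_matrix()
    return s,np.degrees(np.arctan2(m[1,1],m[0,1]))
def plan(x,y,z,yaw,half=True):
    s,ps=cur(); d=np.array([x,y,z])-s["position"]; dy=(yaw-ps+180)%360-180
    a=np.radians(yaw)
    print(f"t={s['time_s']:.1f} pos={np.round(s['position'],1)} yaw={ps:.1f} q6={s['qpos'][5]:.2f} -> rotz units {-np.radians(dy)/.12:.2f} (dyaw {dy:.1f}); then x {(-np.sin(a)*d[0]+np.cos(a)*d[1])/25:.3f} y {(np.cos(a)*d[0]+np.sin(a)*d[1])/25:.3f} z {-d[2]/25:.3f} units")
def slide(n,T,off,z,flip=0):
    """TCP above point off mm along slide's x, closing across the legs"""
    import json
    p=json.load(open("poses.json"))[T][n]
    plan(p[0]+off*np.cos(p[2]),p[1]+off*np.sin(p[2]),z,np.degrees(p[2])+90+180*flip)
if __name__=="__main__": slide(sys.argv[1],int(sys.argv[2]),float(sys.argv[3]),float(sys.argv[4]),int(sys.argv[5]))
E
python3 plan.py first 0 5 60 1
```

```text
t=0.3 pos=[160.5 499.8 226.5] yaw=72.2 q6=-0.15 -> rotz units -4.18 (dyaw 28.8); then x -8.673 y -9.448 z 6.660 units
```

Request:
{"op": "apply_moves", "data": {
  "rotation": [
    [0,0,-0.84],
    [0,0,-0.84],
    [0,0,-0.84],
    [0,0,-0.83],
    [0,0,-0.83],
    [0,0,0],
    [0,0,0],
    [0,0,0],
    [0,0,0],
    [0,0,0]
  ],
  "translation": [
    [0,0,0.4],
    [0,0,0.4],
    [0,0,0.4],
    [0,0,0.4],
    [0,0,0.4],
    [-0.86,-0.94,0.6],
    [-0.87,-0.95,0.6],
    [-0.87,-0.95,0.6],
    [-0.87,-0.95,0.6],
    [-0.87,-0.95,0.6]
  ],
  "gripper": [0.5,0.5,0.5,0.5,0.5,0.5,0.5,0.5,0.5,0.5],
  "force": 15
}}

```text
time_s: 1.3
position: [290.5, 403.3, 101.2]
orientation: [-0.095, 0.995, 0.0, 0.0]
contact_force: [0.2, 0.4, -0.6]
grip_width: 0.754
gripper_force: 0.0
```

Request:
{"op": "apply_moves", "data": {
  "rotation": [
    [0,0,0],
    [0,0,0],
    [0,0,0],
    [0,0,0],
    [0,0,0],
    [0,0,0],
    [0,0,0]
  ],
  "translation": [
    [-0.87,-0.94,0.3],
    [-0.87,-0.95,0.3],
    [-0.87,-0.95,0.3],
    [-0.87,-0.94,0.3],
    [-0.86,-0.94,0.4],
    [0,0,0],
    [0,0,0]
  ],
  "gripper": [0.5,0.5,0.5,0.5,0.5,0.5,0.5]
}}

```text
time_s: 2.0
position: [418.5, 308.4, 61.4]
orientation: [-0.094, 0.996, -0.0, -0.0]
contact_force: [-0.0, -0.0, -0.3]
grip_width: 0.75
gripper_force: 0.0
```

```bash
python3 plan.py first 0 5 3 1
```

```text
t=2.0 pos=[418.5 308.4  61.4] yaw=100.8 q6=-1.27 -> rotz units -0.02 (dyaw 0.1); then x 0.003 y 0.032 z 2.336 units
```

Request:
{"op": "apply_moves", "data": {
  "rotation": [
    [0,0,0],
    [0,0,0],
    [0,0,0],
    [0,0,0],
    [0,0,0],
    [0,0,0],
    [0,0,0],
    [0,0,0],
    [0,0,0],
    [0,0,0]
  ],
  "translation": [
    [0,0.03,0.6],
    [0,0,0.6],
    [0,0,0.5],
    [0,0,0.4],
    [0,0,0.24],
    [0,0,0],
    [0,0,0],
    [0,0,0],
    [0,0,0],
    [0,0,0]
  ],
  "gripper": [0.5,0.5,0.5,0.5,0.5,0.5,-0.3,-0.3,-0.3,-0.3]
}}

```text
time_s: 3.0
position: [418.5, 309.6, 3.6]
orientation: [-0.095, 0.995, 0.0, 0.0]
contact_force: [0.3, -0.4, 1.3]
grip_width: 0.451
gripper_force: 14.1
```

```bash
python3 plan.py first 1 5 40 1; python3 plan.py first 1 5 40 0
```

```text
t=3.0 pos=[418.5 309.6   3.6] yaw=100.9 q6=-1.27 -> rotz units -12.14 (dyaw 83.5); then x 4.663 y -7.302 z -1.456 units
t=3.0 pos=[418.5 309.6   3.6] yaw=100.9 q6=-1.27 -> rotz units 14.04 (dyaw -96.5); then x -4.663 y 7.302 z -1.456 units
```

Request:
{"op": "apply_moves", "data": {
  "rotation": [
    [0,0,0],
    [0,0,0],
    [0,0,-0.93],
    [0,0,-0.93],
    [0,0,-0.93],
    [0,0,-0.93],
    [0,0,-0.93],
    [0,0,-0.93],
    [0,0,-0.93],
    [0,0,-0.93]
  ],
  "translation": [
    [0,0,-0.5],
    [0,0,-0.96],
    [0,0,0],
    [0,0,0],
    [0,0,0],
    [0,0,0],
    [0,0,0],
    [0,0,0],
    [0,0,0],
    [0,0,0]
  ],
  "gripper": [-0.3,-0.3,-0.3,-0.3,-0.3,-0.3,-0.3,-0.3,-0.3,-0.3]
}}

```text
time_s: 4.0
position: [418.5, 309.6, 40.7]
orientation: [-0.518, 0.856, -0.0, 0.0]
contact_force: [-0.9, 0.1, -0.8]
grip_width: 0.451
gripper_force: 14.9
```

Request:
{"op": "apply_moves", "data": {
  "rotation": [
    [0,0,-0.94],
    [0,0,-0.94],
    [0,0,-0.94],
    [0,0,-0.94],
    [0,0,-0.94],
    [0,0,0],
    [0,0,0]
  ],
  "translation": [
    [0,0,0],
    [0,0,0],
    [0,0,0],
    [0,0,0],
    [0,0,0],
    [0,0,0],
    [0,0,0]
  ],
  "gripper": [-0.3,-0.3,-0.3,-0.3,-0.3,-0.3,-0.3]
}}

```text
time_s: 4.7
position: [418.4, 309.6, 40.3]
orientation: [0.733, -0.681, 0.0, -0.0]
contact_force: [-0.8, 0.1, -0.9]
grip_width: 0.451
gripper_force: 14.9
```

Request:
{"op": "apply_moves", "data": {
  "rotation": [
    [0,0,0],
    [0,0,0],
    [0,0,0],
    [0,0,0],
    [0,0,0],
    [0,0,0],
    [0,0,0],
    [0,0,0],
    [0,0,0],
    [0,0,0]
  ],
  "translation": [
    [0.58,-0.91,0],
    [0.58,-0.91,0],
    [0.58,-0.91,0],
    [0.58,-0.91,0],
    [0.58,-0.91,0],
    [0.58,-0.91,0],
    [0.58,-0.91,0],
    [0.58,-0.91,0],
    [0,0,0],
    [0,0,0]
  ],
  "gripper": [-0.3,-0.3,-0.3,-0.3,-0.3,-0.3,-0.3,-0.3,-0.3,-0.3]
}}

```text
time_s: 5.7
position: [608.4, 207.6, 39.5]
orientation: [0.733, -0.68, -0.0, 0.0]
contact_force: [0.1, 0.3, -0.9]
grip_width: 0.446
gripper_force: 14.9
```

```bash
python3 plan.py first 1 5 3.6 1
```

```text
t=5.7 pos=[608.4 207.6  39.5] yaw=-175.8 q6=-3.01 -> rotz units -0.02 (dyaw 0.1); then x 0.013 y -0.040 z 1.437 units
```

Request:
{"op": "apply_moves", "data": {
  "rotation": [
    [0,0,0],
    [0,0,0],
    [0,0,0],
    [0,0,0],
    [0,0,0],
    [0,0,0],
    [0,0,0],
    [0,0,0],
    [0,0,0],
    [0,0,0]
  ],
  "translation": [
    [0.01,-0.04,0.4],
    [0,0,0.4],
    [0,0,0.3],
    [0,0,0.2],
    [0,0,0.1],
    [0,0,0.04],
    [0,0,0],
    [0,0,0],
    [0,0,0],
    [0,0,0]
  ],
  "gripper": [-0.3,-0.3,-0.3,-0.3,-0.3,-0.3,-0.3,-0.3,0.2,0.3]
}}

```text
time_s: 6.7
position: [610.0, 207.7, 4.0]
orientation: [0.734, -0.679, 0.0, -0.0]
contact_force: [-1.0, -0.0, -0.8]
grip_width: 0.58
gripper_force: 0.0
```

Request:
{"op": "apply_moves", "data": {
  "rotation": [
    [0,0,0],
    [0,0,0],
    [0,0,0],
    [0,0,0],
    [0,0,0],
    [0,0,0],
    [0,0,0],
    [0,0,0]
  ],
  "translation": [
    [0,0,0],
    [0,0,0],
    [0,0,-0.5],
    [0,0,-1],
    [0,0,-1],
    [0,0,-1],
    [0,0,-0.5],
    [0,0,0]
  ],
  "gripper": [0.4,0.5,0.5,0.5,0.5,0.5,0.5,0.5]
}}

```text
time_s: 7.5
position: [611.0, 208.0, 106.4]
orientation: [0.734, -0.679, 0.001, -0.002]
contact_force: [0.2, 0.5, 0.1]
grip_width: 0.751
gripper_force: 0.0
```

```bash
python3 plan.py third 0 5 60 1
```

```text
t=7.5 pos=[611.  208.  106.4] yaw=-175.6 q6=-3.01 -> rotz units 24.18 (dyaw -166.3); then x -17.469 y -12.985 z 1.855 units
```

Request:
{"op": "apply_moves", "data": {
  "rotation": [
    [0,0,1],
    [0,0,1],
    [0,0,1],
    [0,0,1],
    [0,0,1],
    [0,0,1],
    [0,0,1],
    [0,0,1],
    [0,0,1],
    [0,0,1]
  ],
  "translation": [
    [0,0,0],
    [0,0,0],
    [0,0,0],
    [0,0,0],
    [0,0,0],
    [0,0,0],
    [0,0,0],
    [0,0,0],
    [0,0,0],
    [0,0,0]
  ],
  "gripper": [0.5,0.5,0.5,0.5,0.5,0.5,0.5,0.5,0.5,0.5]
}}

```text
time_s: 8.5
position: [608.9, 207.5, 102.1]
orientation: [-0.22, 0.976, 0.0, -0.001]
contact_force: [0.3, -0.1, -0.1]
grip_width: 0.748
gripper_force: 0.0
```

Request:
{"op": "apply_moves", "data": {
  "rotation": [
    [0,0,1],
    [0,0,1],
    [0,0,1],
    [0,0,1],
    [0,0,1],
    [0,0,1],
    [0,0,1],
    [0,0,1],
    [0,0,1],
    [0,0,1]
  ],
  "translation": [
    [0,0,0],
    [0,0,0],
    [0,0,0],
    [0,0,0],
    [0,0,0],
    [0,0,0],
    [0,0,0],
    [0,0,0],
    [0,0,0],
    [0,0,0]
  ],
  "gripper": [0.5,0.5,0.5,0.5,0.5,0.5,0.5,0.5,0.5,0.5]
}}

```text
time_s: 9.5
position: [608.9, 207.5, 102.0]
orientation: [0.37, 0.929, -0.001, -0.001]
contact_force: [-0.0, 0.1, -0.4]
grip_width: 0.748
gripper_force: 0.0
```

Request:
{"op": "apply_moves", "data": {
  "rotation": [
    [0,0,1],
    [0,0,1],
    [0,0,1],
    [0,0,1],
    [0,0,0.18],
    [0,0,0],
    [0,0,0],
    [0,0,0],
    [0,0,0],
    [0,0,0]
  ],
  "translation": [
    [0,0,0],
    [0,0,0],
    [0,0,0],
    [0,0,0],
    [0,0,0],
    [-0.97,-0.72,0],
    [-0.97,-0.72,0],
    [-0.97,-0.72,0],
    [-0.97,-0.72,0],
    [-0.97,-0.72,0]
  ],
  "gripper": [0.5,0.5,0.5,0.5,0.5,0.5,0.5,0.5,0.5,0.5]
}}

```text
time_s: 10.5
position: [561.0, 63.4, 102.9]
orientation: [0.586, 0.811, -0.0, -0.001]
contact_force: [0.4, 0.3, -0.0]
grip_width: 0.749
gripper_force: 0.0
```

Request:
{"op": "apply_moves", "data": {
  "rotation": [
    [0,0,0],
    [0,0,0],
    [0,0,0],
    [0,0,0],
    [0,0,0],
    [0,0,0],
    [0,0,0],
    [0,0,0],
    [0,0,0],
    [0,0,0]
  ],
  "translation": [
    [-0.97,-0.72,0],
    [-0.97,-0.72,0],
    [-0.97,-0.72,0],
    [-0.97,-0.72,0],
    [-0.97,-0.72,0],
    [-0.97,-0.72,0],
    [-0.97,-0.72,0],
    [-0.97,-0.72,0],
    [-0.97,-0.72,0],
    [-0.97,-0.72,0]
  ],
  "gripper": [0.5,0.5,0.5,0.5,0.5,0.5,0.5,0.5,0.5,0.5]
}}

```text
time_s: 11.5
position: [465.6, -222.9, 103.1]
orientation: [0.586, 0.811, 0.0, -0.001]
contact_force: [0.7, -0.4, -0.0]
grip_width: 0.749
gripper_force: 0.0
```

Request:
{"op": "apply_moves", "data": {
  "rotation": [
    [0,0,0],
    [0,0,0],
    [0,0,0],
    [0,0,0],
    [0,0,0],
    [0,0,0]
  ],
  "translation": [
    [-0.97,-0.72,0],
    [-0.97,-0.72,0.4],
    [-0.97,-0.72,0.7],
    [0,0,0.7],
    [0,0,0],
    [0,0,0]
  ],
  "gripper": [0.5,0.5,0.5,0.5,0.5,0.5]
}}

```text
time_s: 12.1
position: [437.5, -307.5, 58.3]
orientation: [0.586, 0.81, 0.0, -0.001]
contact_force: [-0.4, 0.4, 1.4]
grip_width: 0.751
gripper_force: 0.0
```

```bash
python3 plan.py third 0 5 3.5 1
python3 - <<'E'
from h import *
c=cams.camera("top"); crop(c["image"],205,110,290,160,2.7,"pics/c1.png")
E
```

```text
t=12.1 pos=[ 437.5 -307.5   58.3] yaw=18.2 q6=-1.07 -> rotz units 0.02 (dyaw -0.1); then x -0.030 y 0.022 z 2.193 units
```

View pics/c1.png

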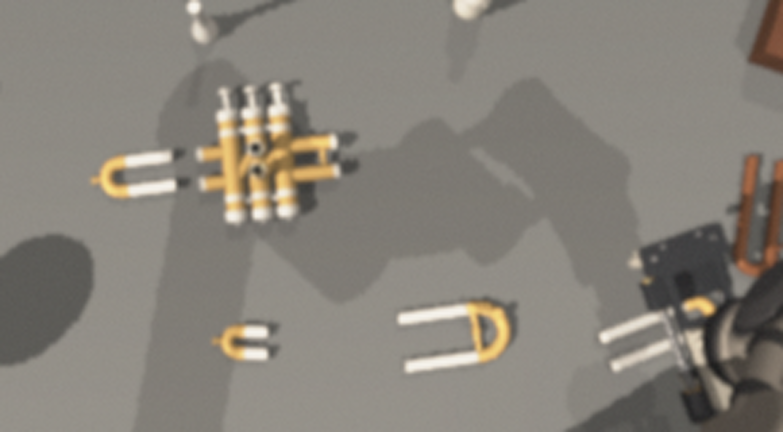

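First slide sits in line at crop (140,175) with a gap of about 24 mm, and the gripper is over the third slide's legs at crop (650,340). Descending on the third.

Request:
{"op": "apply_moves", "data": {
  "rotation": [
    [0,0,0],
    [0,0,0],
    [0,0,0],
    [0,0,0],
    [0,0,0],
    [0,0,0],
    [0,0,0],
    [0,0,0],
    [0,0,0],
    [0,0,0]
  ],
  "translation": [
    [-0.03,0.02,0.6],
    [0,0,0.6],
    [0,0,0.5],
    [0,0,0.3],
    [0,0,0.18],
    [0,0,0],
    [0,0,0],
    [0,0,0],
    [0,0,0],
    [0,0,0]
  ],
  "gripper": [0.5,0.5,0.5,0.5,0.5,0.5,-0.3,-0.3,-0.3,-0.3]
}}

```text
time_s: 13.15
position: [438.6, -308.7, 4.5]
orientation: [0.587, 0.81, 0.0, 0.0]
contact_force: [0.7, 1.3, 1.6]
grip_width: 0.449
gripper_force: 14.4
```

```bash
python3 plan.py third 1 5 45 1
```

```text
t=13.2 pos=[ 438.6 -308.7    4.5] yaw=18.1 q6=-1.07 -> rotz units 2.00 (dyaw -13.8); then x 8.959 y 8.389 z -1.621 units
```

Request:
{"op": "apply_moves", "data": {
  "rotation": [
    [0,0,0],
    [0,0,0],
    [0,0,0.5],
    [0,0,0.5],
    [0,0,0.5],
    [0,0,0.5],
    [0,0,0],
    [0,0,0],
    [0,0,0],
    [0,0,0]
  ],
  "translation": [
    [0,0,-0.6],
    [0,0,-1],
    [0,0,0],
    [0,0,0],
    [0,0,0],
    [0,0,0],
    [0.9,0.84,0],
    [0.9,0.84,0],
    [0.9,0.84,0],
    [0.9,0.84,0]
  ],
  "gripper": [-0.3,-0.3,-0.3,-0.3,-0.3,-0.3,-0.3,-0.3,-0.3,-0.3]
}}

```text
time_s: 14.15
position: [515.9, -211.5, 44.2]
orientation: [0.68, 0.734, 0.0, -0.0]
contact_force: [0.1, -0.1, -0.4]
grip_width: 0.453
gripper_force: 14.9
```

Request:
{"op": "apply_moves", "data": {
  "rotation": [
    [0,0,0],
    [0,0,0],
    [0,0,0],
    [0,0,0],
    [0,0,0],
    [0,0,0],
    [0,0,0],
    [0,0,0]
  ],
  "translation": [
    [0.9,0.84,0],
    [0.9,0.84,0],
    [0.9,0.84,0],
    [0.9,0.84,0],
    [0.9,0.84,0],
    [0.86,0.83,0],
    [0,0,0],
    [0,0,0]
  ],
  "gripper": [-0.3,-0.3,-0.3,-0.3,-0.3,-0.3,-0.3,-0.3]
}}

```text
time_s: 14.95
position: [630.1, -68.7, 43.8]
orientation: [0.679, 0.734, -0.0, -0.0]
contact_force: [0.1, -0.3, -1.0]
grip_width: 0.452
gripper_force: 14.9
```

```bash
python3 plan.py third 1 5 4.5 1
```

```text
t=14.9 pos=[630.1 -68.7  43.8] yaw=4.5 q6=-0.31 -> rotz units 0.02 (dyaw -0.1); then x -0.027 y 0.018 z 1.574 units
```

Request:
{"op": "apply_moves", "data": {
  "rotation": [
    [0,0,0],
    [0,0,0],
    [0,0,0],
    [0,0,0],
    [0,0,0],
    [0,0,0],
    [0,0,0],
    [0,0,0],
    [0,0,0],
    [0,0,0]
  ],
  "translation": [
    [-0.03,0.02,0.4],
    [0,0,0.4],
    [0,0,0.4],
    [0,0,0.2],
    [0,0,0.12],
    [0,0,0.06],
    [0,0,0],
    [0,0,0],
    [0,0,0],
    [0,0,0]
  ],
  "gripper": [-0.3,-0.3,-0.3,-0.3,-0.3,-0.3,-0.3,-0.3,0.2,0.3]
}}

```text
time_s: 15.95
position: [631.3, -69.8, 5.0]
orientation: [0.679, 0.734, 0.0, 0.0]
contact_force: [0.2, -0.2, -0.1]
grip_width: 0.579
gripper_force: 0.0
```

Request:
{"op": "apply_moves", "data": {
  "rotation": [
    [0,0,0],
    [0,0,0],
    [0,0,0],
    [0,0,0],
    [0,0,0],
    [0,0,0],
    [0,0,0],
    [0,0,0]
  ],
  "translation": [
    [0,0,0],
    [0,0,0],
    [0,0,-0.5],
    [0,0,-1],
    [0,0,-1],
    [0,0,-0.5],
    [0,0,0],
    [0,0,0]
  ],
  "gripper": [0.4,0.5,0.5,0.8,1,1,1,1]
}}

```text
time_s: 16.75
position: [630.7, -69.8, 79.4]
orientation: [0.679, 0.734, -0.0, -0.0]
contact_force: [0.4, -0.6, -0.1]
grip_width: 0.995
gripper_force: 0.0
```

```bash
python3 plan.py main 0 5 60 1; python3 plan.py main 1 5 45 1
```

```text
t=16.8 pos=[630.7 -69.8  79.4] yaw=4.4 q6=-0.31 -> rotz units -0.17 (dyaw 1.2); then x -0.520 y -7.717 z 0.774 units
t=16.8 pos=[630.7 -69.8  79.4] yaw=4.4 q6=-0.31 -> rotz units 0.00 (dyaw -0.0); then x -5.584 y 0.001 z 1.374 units
```

Request:
{"op": "apply_moves", "data": {
  "rotation": [
    [0,0,-0.17],
    [0,0,0],
    [0,0,0],
    [0,0,0],
    [0,0,0],
    [0,0,0],
    [0,0,0],
    [0,0,0],
    [0,0,0],
    [0,0,0]
  ],
  "translation": [
    [0,0,0],
    [-0.06,-0.96,0],
    [-0.06,-0.96,0],
    [-0.07,-0.97,0],
    [-0.07,-0.97,0.1],
    [-0.07,-0.97,0.1],
    [-0.07,-0.97,0.2],
    [-0.06,-0.96,0.3],
    [-0.06,-0.96,0.1],
    [0,0,0]
  ],
  "gripper": [1,1,1,1,1,1,1,1,1,1]
}}

```text
time_s: 17.75
position: [436.4, -100.9, 58.3]
orientation: [0.672, 0.741, -0.001, -0.003]
contact_force: [-0.5, 0.5, -0.7]
grip_width: 0.999
gripper_force: 0.0
```

Request:
{"op": "apply_moves", "data": {
  "rotation": [
    [0,0,0]
  ],
  "translation": [
    [0,0,0]
  ],
  "gripper": [1]
}}

```text
time_s: 17.85
position: [440.2, -101.6, 59.3]
orientation: [0.672, 0.741, -0.0, -0.0]
contact_force: [-0.3, -0.2, 0.4]
grip_width: 1.0
gripper_force: 0.0
```

```bash
python3 plan.py main 0 5 4 1
python3 - <<'E'
from h import *
c=cams.camera("top"); crop(c["image"],240,135,160,115,5,"pics/c2.png")
E
```

```text
t=17.9 pos=[ 440.2 -101.6   59.3] yaw=5.6 q6=-0.49 -> rotz units -0.00 (dyaw 0.0); then x 0.006 y -0.010 z 2.214 units
```

View pics/c2.png

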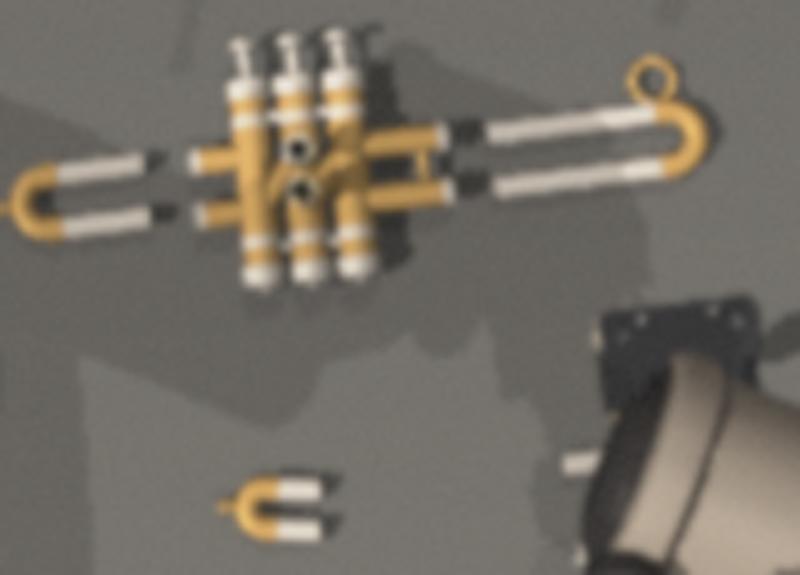

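The third slide is placed in line at crop (600,150), with a gap of about 23 mm (448→489 px). The gripper is over the main slide. Continuing.

Request:
{"op": "apply_moves", "data": {
  "rotation": [
    [0,0,0],
    [0,0,0],
    [0,0,0],
    [0,0,0],
    [0,0,0],
    [0,0,0],
    [0,0,0],
    [0,0,0],
    [0,0,0],
    [0,0,0]
  ],
  "translation": [
    [0,0,0.6],
    [0,0,0.6],
    [0,0,0.5],
    [0,0,0.3],
    [0,0,0.2],
    [0,0,0],
    [0,0,0],
    [0,0,0],
    [0,0,0],
    [0,0,0]
  ],
  "gripper": [1,1,1,1,1,1,0,0,0,0]
}}

```text
time_s: 18.9
position: [440.4, -101.6, 5.0]
orientation: [0.672, 0.741, 0.0, 0.0]
contact_force: [0.8, -0.4, -0.5]
grip_width: 0.702
gripper_force: 0.0
```

Request:
{"op": "apply_moves", "data": {
  "rotation": [
    [0,0,0],
    [0,0,0],
    [0,0,0],
    [0,0,0]
  ],
  "translation": [
    [0,0,0],
    [0,0,-0.5],
    [0,0,-1],
    [0,0,0]
  ],
  "gripper": [0,0,0,0]
}}

```text
time_s: 19.3
position: [441.7, -102.1, 44.2]
orientation: [0.672, 0.741, 0.001, 0.002]
contact_force: [0.0, 0.4, -1.1]
grip_width: 0.648
gripper_force: 15.0
```

```bash
python3 plan.py main 1 5 42 1
```

```text
t=19.3 pos=[ 441.7 -102.1   44.2] yaw=5.6 q6=-0.49 -> rotz units 0.17 (dyaw -1.2); then x -4.872 y 7.638 z 0.089 units
```

Request:
{"op": "apply_moves", "data": {
  "rotation": [
    [0,0,0.17],
    [0,0,0],
    [0,0,0],
    [0,0,0],
    [0,0,0],
    [0,0,0],
    [0,0,0],
    [0,0,0],
    [0,0,0],
    [0,0,0]
  ],
  "translation": [
    [0,0,0],
    [-0.61,0.95,0],
    [-0.61,0.95,0],
    [-0.61,0.96,0],
    [-0.61,0.96,0],
    [-0.61,0.96,0],
    [-0.61,0.96,0],
    [-0.61,0.95,0],
    [-0.6,0.95,0],
    [0,0,0]
  ],
  "gripper": [0,0,0,0,0,0,0,0,0,0]
}}

```text
time_s: 20.3
position: [641.7, -209.7, 40.2]
orientation: [0.68, 0.733, 0.0, 0.0]
contact_force: [0.3, 0.6, -1.3]
grip_width: 0.644
gripper_force: 15.0
```

Request:
{"op": "apply_moves", "data": {
  "rotation": [
    [0,0,0],
    [0,0,0]
  ],
  "translation": [
    [0,0,0],
    [0,0,0]
  ],
  "gripper": [0,0]
}}

```text
time_s: 20.5
position: [638.6, -207.4, 41.0]
orientation: [0.68, 0.734, -0.0, -0.001]
contact_force: [0.1, 0.7, -0.4]
grip_width: 0.647
gripper_force: 15.0
```

```bash
python3 plan.py main 1 5 5 1
```

```text
t=20.5 pos=[ 638.6 -207.4   41. ] yaw=4.4 q6=-0.50 -> rotz units 0.00 (dyaw -0.0); then x -0.069 y 0.106 z 1.438 units
```

Request:
{"op": "apply_moves", "data": {
  "rotation": [
    [0,0,0],
    [0,0,0],
    [0,0,0]
  ],
  "translation": [
    [0,0,0.5],
    [0,0,0.4],
    [0,0,0]
  ],
  "gripper": [0,0,0]
}}

```text
time_s: 20.8
position: [638.3, -207.4, 17.2]
orientation: [0.679, 0.734, -0.001, -0.002]
contact_force: [-0.2, 0.3, -0.6]
grip_width: 0.646
gripper_force: 15.0
```

```bash
python3 plan.py main 1 5 5 1
```

```text
t=20.8 pos=[ 638.3 -207.4   17.2] yaw=4.4 q6=-0.51 -> rotz units 0.00 (dyaw -0.0); then x -0.073 y 0.118 z 0.489 units
```

Request:
{"op": "apply_moves", "data": {
  "rotation": [
    [0,0,0],
    [0,0,0],
    [0,0,0],
    [0,0,0],
    [0,0,0],
    [0,0,0],
    [0,0,0],
    [0,0,0],
    [0,0,0],
    [0,0,0]
  ],
  "translation": [
    [-0.07,0.11,0.2],
    [0,0,0.15],
    [0,0,0.1],
    [0,0,0.04],
    [0,0,0],
    [0,0,0],
    [0,0,0],
    [0,0,0],
    [0,0,0],
    [0,0,0]
  ],
  "gripper": [0,0,0,0,0,0,0.4,0.6,0.8,1]
}}

```text
time_s: 21.8
position: [643.0, -209.8, 7.7]
orientation: [0.679, 0.734, 0.0, 0.0]
contact_force: [0.4, -0.3, -0.5]
grip_width: 0.909
gripper_force: 0.0
```

Request:
{"op": "apply_moves", "data": {
  "rotation": [
    [0,0,0],
    [0,0,0],
    [0,0,0],
    [0,0,0],
    [0,0,0],
    [0,0,0],
    [0,0,0],
    [0,0,0]
  ],
  "translation": [
    [0,0,0],
    [0,0,0],
    [0,0,-0.5],
    [0,0,-1],
    [0,0,-1],
    [0,0,-1],
    [0,0,0],
    [0,0,0]
  ],
  "gripper": [1,1,1,1,1,0.5,0.3,0.3]
}}

```text
time_s: 22.6
position: [643.1, -209.9, 95.9]
orientation: [0.679, 0.734, 0.0, 0.001]
contact_force: [0.1, -0.6, 0.4]
grip_width: 0.79
gripper_force: 0.0
```

```bash
python3 plan.py second 0 7 60 0;python3 plan.py second 0 7 60 1; python3 plan.py second 1 7 60 0
```

```text
t=22.6 pos=[ 643.1 -209.9   95.9] yaw=4.4 q6=-0.51 -> rotz units 0.93 (dyaw -6.4); then x 12.089 y -8.640 z 1.435 units
t=22.6 pos=[ 643.1 -209.9   95.9] yaw=4.4 q6=-0.51 -> rotz units -25.25 (dyaw 173.6); then x -12.089 y 8.640 z 1.435 units
t=22.6 pos=[ 643.1 -209.9   95.9] yaw=4.4 q6=-0.51 -> rotz units -13.09 (dyaw 90.0); then x 4.065 y 12.042 z 1.435 units
```

Request:
{"op": "apply_moves", "data": {
  "rotation": [
    [0,0,0.93],
    [0,0,0],
    [0,0,0],
    [0,0,0],
    [0,0,0],
    [0,0,0],
    [0,0,0],
    [0,0,0],
    [0,0,0],
    [0,0,0]
  ],
  "translation": [
    [0,0,0],
    [0.93,-0.66,0],
    [0.93,-0.66,0],
    [0.93,-0.66,0],
    [0.93,-0.66,0],
    [0.93,-0.66,0],
    [0.93,-0.66,0],
    [0.93,-0.66,0],
    [0.93,-0.66,0],
    [0.93,-0.66,0]
  ],
  "gripper": [0.3,0.3,0.3,0.3,0.3,0.3,0.3,0.3,0.3,0.3]
}}

```text
time_s: 23.6
position: [500.0, 5.5, 93.8]
orientation: [0.719, 0.695, -0.001, -0.001]
contact_force: [0.1, -0.3, 0.1]
grip_width: 0.649
gripper_force: 0.0
```

Request:
{"op": "apply_moves", "data": {
  "rotation": [
    [0,0,0],
    [0,0,0],
    [0,0,0],
    [0,0,0],
    [0,0,0],
    [0,0,0],
    [0,0,0],
    [0,0,0]
  ],
  "translation": [
    [0.93,-0.67,0.3],
    [0.93,-0.67,0.3],
    [0.93,-0.67,0.4],
    [0.93,-0.67,0.4],
    [0,0,0],
    [0,0,0],
    [0,0,0],
    [0,0,0]
  ],
  "gripper": [0.3,0.3,0.3,0.3,0.3,0.3,0.3,0.3]
}}

```text
time_s: 24.4
position: [438.7, 99.1, 60.1]
orientation: [0.72, 0.694, 0.0, 0.0]
contact_force: [0.0, 0.3, -0.3]
grip_width: 0.651
gripper_force: 0.0
```

```bash
python3 plan.py second 0 7 3.5 0
python3 - <<'E'
from h import *
c=cams.camera("top"); crop(c["image"],270,120,170,125,4.7,"pics/c3.png")
E
```

```text
t=24.4 pos=[438.7  99.1  60.1] yaw=-2.1 q6=0.09 -> rotz units -0.01 (dyaw 0.1); then x 0.018 y -0.044 z 2.262 units
```

View pics/c3.png

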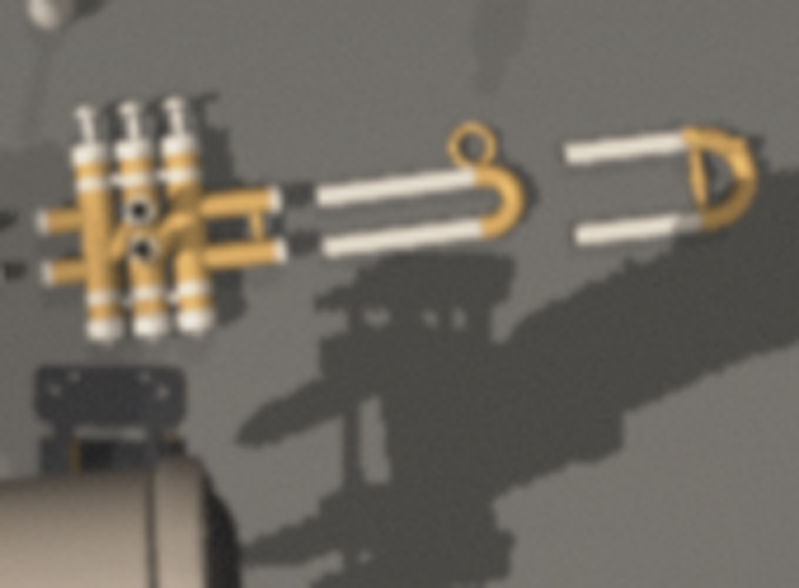

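Main slide is in line beyond the third, at crop (660,185), with a gap of about 27 mm (523→571 px). Now picking the second.

Request:
{"op": "apply_moves", "data": {
  "rotation": [
    [0,0,0],
    [0,0,0],
    [0,0,0],
    [0,0,0],
    [0,0,0],
    [0,0,0],
    [0,0,0],
    [0,0,0],
    [0,0,0],
    [0,0,0]
  ],
  "translation": [
    [0.02,-0.04,0.6],
    [0,0,0.6],
    [0,0,0.5],
    [0,0,0.35],
    [0,0,0.2],
    [0,0,0],
    [0,0,0],
    [0,0,0],
    [0,0,0],
    [0,0,0]
  ],
  "gripper": [0.3,0.3,0.3,0.3,0.3,0.3,-0.5,-0.5,-0.5,-0.5]
}}

```text
time_s: 25.45
position: [437.3, 100.4, 4.0]
orientation: [0.719, 0.695, 0.0, 0.0]
contact_force: [-0.7, -0.1, 1.3]
grip_width: 0.366
gripper_force: 15.0
```

Request:
{"op": "apply_moves", "data": {
  "rotation": [
    [0,0,0],
    [0,0,0],
    [0,0,0],
    [0,0,-1],
    [0,0,-1],
    [0,0,-1],
    [0,0,-1],
    [0,0,-1],
    [0,0,-1],
    [0,0,-1]
  ],
  "translation": [
    [0,0,0],
    [0,0,-0.6],
    [0,0,-1],
    [0,0,0],
    [0,0,0],
    [0,0,0],
    [0,0,0],
    [0,0,0],
    [0,0,0],
    [0,0,0]
  ],
  "gripper": [-0.5,-0.5,-0.5,-0.5,-0.5,-0.5,-0.5,-0.5,-0.5,-0.5]
}}

```text
time_s: 26.45
position: [436.9, 100.3, 43.7]
orientation: [0.371, 0.929, 0.0, -0.0]
contact_force: [-0.8, -1.3, 0.0]
grip_width: 0.366
gripper_force: 14.9
```

```bash
python3 plan.py second 1 7 40 0
```

```text
t=26.4 pos=[436.9 100.3  43.7] yaw=46.4 q6=-0.76 -> rotz units -6.98 (dyaw 48.0); then x -3.209 y -0.960 z 0.149 units
```

Request:
{"op": "apply_moves", "data": {
  "rotation": [
    [0,0,-1],
    [0,0,-1],
    [0,0,-1],
    [0,0,-1],
    [0,0,-1],
    [0,0,-1],
    [0,0,-0.98],
    [0,0,0],
    [0,0,0],
    [0,0,0]
  ],
  "translation": [
    [0,0,0],
    [0,0,0],
    [0,0,0],
    [0,0,0],
    [0,0,0],
    [0,0,0],
    [0,0,0],
    [-0.8,-0.24,0],
    [-0.8,-0.24,0],
    [-0.8,-0.24,0]
  ],
  "gripper": [-0.5,-0.5,-0.5,-0.5,-0.5,-0.5,-0.5,-0.5,-0.5,-0.5]
}}

```text
time_s: 27.45
position: [498.7, 86.6, 43.7]
orientation: [-0.036, 0.999, 0.0, -0.0]
contact_force: [-0.2, 0.9, -0.5]
grip_width: 0.367
gripper_force: 14.9
```

Request:
{"op": "apply_moves", "data": {
  "rotation": [
    [0,0,0],
    [0,0,0],
    [0,0,0],
    [0,0,0]
  ],
  "translation": [
    [-0.8,-0.24,0],
    [0,0,0],
    [0,0,0],
    [0,0,0]
  ],
  "gripper": [-0.5,-0.5,-0.5,-0.5]
}}

```text
time_s: 27.85
position: [517.2, 82.4, 43.5]
orientation: [-0.036, 0.999, 0.0, -0.001]
contact_force: [0.5, -0.2, -1.0]
grip_width: 0.364
gripper_force: 14.9
```

```bash
python3 plan.py second 1 7 4 0
```

```text
t=27.9 pos=[517.2  82.4  43.5] yaw=94.1 q6=-1.63 -> rotz units -0.03 (dyaw 0.2); then x -0.063 y 0.001 z 1.578 units
```

Request:
{"op": "apply_moves", "data": {
  "rotation": [
    [0,0,-0.03],
    [0,0,0],
    [0,0,0],
    [0,0,0],
    [0,0,0],
    [0,0,0],
    [0,0,0]
  ],
  "translation": [
    [-0.06,0,0.4],
    [0,0,0.4],
    [0,0,0.3],
    [0,0,0.2],
    [0,0,0.1],
    [0,0,0.08],
    [0,0,0]
  ],
  "gripper": [-0.5,-0.5,-0.5,-0.5,-0.5,-0.5,-0.5]
}}

```text
time_s: 28.55
position: [520.0, 82.2, 6.6]
orientation: [-0.038, 0.999, 0.0, -0.0]
contact_force: [-0.4, -0.0, 0.1]
grip_width: 0.359
gripper_force: 14.9
```

```bash
python3 plan.py second 1 7 4 0
```

```text
t=28.6 pos=[520.   82.2   6.6] yaw=94.3 q6=-1.64 -> rotz units -0.01 (dyaw 0.0); then x 0.050 y 0.015 z 0.103 units
```

Request:
{"op": "apply_moves", "data": {
  "rotation": [
    [0,0,0],
    [0,0,0],
    [0,0,0],
    [0,0,0],
    [0,0,0],
    [0,0,0],
    [0,0,0],
    [0,0,0]
  ],
  "translation": [
    [0.04,0,0.06],
    [0,0,0.03],
    [0,0,0],
    [0,0,0],
    [0,0,0],
    [0,0,0],
    [0,0,0],
    [0,0,0]
  ],
  "gripper": [-0.5,-0.5,-0.5,-0.5,-0.1,0,0.1,0.2]
}}

```text
time_s: 29.35
position: [519.1, 82.2, 4.5]
orientation: [-0.038, 0.999, 0.0, 0.0]
contact_force: [-0.9, 0.2, 0.3]
grip_width: 0.581
gripper_force: 0.0
```

Request:
{"op": "apply_moves", "data": {
  "rotation": [
    [0,0,0],
    [0,0,0],
    [0,0,0],
    [0,0,0],
    [0,0,0],
    [0,0,0],
    [0,0,0],
    [0,0,0],
    [0,0,0],
    [0,0,0]
  ],
  "translation": [
    [0,0,0],
    [0,0,-0.5],
    [0,0,-1],
    [0,0,-1],
    [0,0,-1],
    [0.9,0,-1],
    [0.9,0,-0.5],
    [0.9,0,0],
    [0.9,0,0],
    [0.9,0,0]
  ],
  "gripper": [0.2,0.2,0.2,0.2,0.2,0.2,0.2,0.2,0.2,0.2]
}}

```text
time_s: 30.35
position: [406.1, 73.6, 130.5]
orientation: [-0.038, 0.999, 0.0, 0.001]
contact_force: [0.7, 0.2, 0.5]
grip_width: 0.599
gripper_force: 0.0
```

Run:
```python
from h import *
c=cams.camera("top"); crop(c["image"],235,120,200,110,4,"pics/c4.png")
```

```text
(no output)
```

View pics/c4.png

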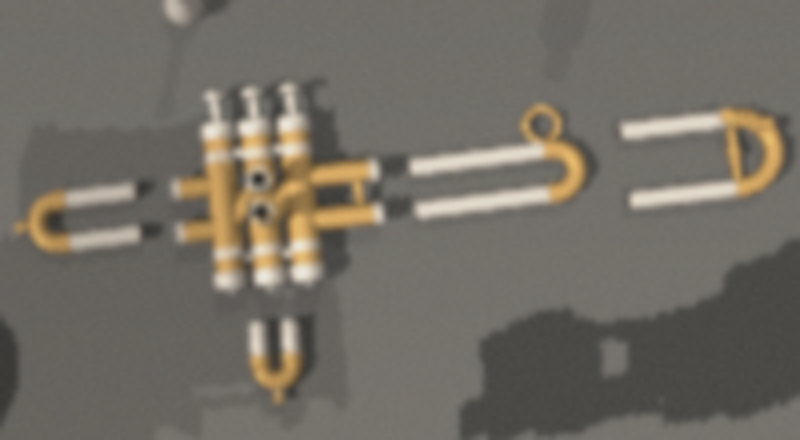

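All four lie in the layout: first (85,217), third (495,180), main (705,160), second (275,355). I'll check the numbers against the valve frame.

Run:
```python
from fit import *
import json
P,T=json.load(open("poses.json")); c=cams.camera("top")
f=lambda pts:[((u+.5)/4+234.5,(v+.5)/4+119.5) for u,v in pts]
m=[(-26,-59,12),(0,-59,12),(26,-59,12),(-60,15,12),(-60,-15,12),(80,15,12),(80,-15,12),(0,11,46),(0,-11,46)]
v,r=fit(c,m,f([(229,292),(268,288),(307,283),(172,188),(177,233),(378,169),(382,213),(259,178),(262,211)]),P["valve"])
print("valve",np.round(v,3),np.round(P["valve"],3),np.round(r,1).tolist())
for n,L,w,px in(("first",37.5,15,[(142,235),(135,190),(30,222)]),("third",60,15,[(411,167),(417,211),(584,170)]),("main",55,24,[(621,131),(631,200),(786,153)]),("second",23,11,[(259,320),(290,320),(277,388)])):
    if n=="first": px=[px[1],px[0],px[2]]
    if n!="first" and n!="second": px=[px[1],px[0],px[2]]
    p,r=fit(c,[(L,w,8),(L,-w,8),(-L,0,6)],f(px),T[n])
    d=p[:2]-v[:2]; ca,sa=np.cos(v[2]),np.sin(v[2])
    print(n,"valve frame",np.round([ca*d[0]+sa*d[1],-sa*d[0]+ca*d[1],np.degrees(p[2]-v[2])],1),np.abs(r).max().round(1))
```

```text
valve [618.346  89.637  -1.503] [618.435  90.16   -1.494] [[0.6, -0.3], [0.4, -0.1], [0.2, 0.3], [0.3, -0.1], [-0.1, -0.4], [-0.2, 0.2], [-0.2, 0.1], [-0.5, 0.1], [-0.5, 0.1]]
first valve frame [-123.1    0.8    0.3] 0.4
third valve frame [163.3   1.9 181.6] 0.5
main valve frame [305.6   3.5 180. ] 0.5
second valve frame [   0.  -104.1   86.9] 0.2
```

Run:
```python
from h import *
ims=[cams.camera("top") for _ in range(6)]; c=ims[0]
im=np.mean([k["image"] for k in ims],0).astype(np.uint8)
crop(im,285,180,44,48,12,"pics/c5.png")
sub=im[198:224,293:314].astype(int)
bg=np.median(sub.reshape(-1,3),0)
w=np.clip(sub.sum(2)-bg.sum()-60,0,None).astype(float)
yy,xx=np.mgrid[198:224,293:314]
rows=[(y,(w[y-198]*xx[0]).sum()/w[y-198].sum(),w[y-198].sum()) for y in range(198,224) if w[y-198].sum()>150]
for r in rows: print(np.round(r,2),end=" ")
r=np.array(rows); g=lambda i:ground(c,(r[i,1],r[i,0]),8)[0]
k=np.polyfit(r[:,0],r[:,1],1); a,b=[ground(c,(np.polyval(k,y),y),8)[0] for y in(r[0,0],r[-1,0])]
print("axis deg",np.degrees(np.arctan2(*(a-b)[::-1])),"wanted 4.1")
```

```text
[200.   303.83 397.5 ] [ 201.   302.7 1004. ] [ 202.    302.52 1210.  ] [ 203.    302.55 1272.  ] [ 204.   302.6 1324. ] [ 205.    302.59 1391.  ] [ 206.    302.46 1366.  ] [ 207.    302.19 1174.  ] [208.   302.05 881.5 ] [209.   302.25 583.5 ] [210.   302.54 411.5 ] [211.   302.88 306.  ] [212.   302.79 241.  ] [213.   301.91 314.5 ] [214.  302.  429.5] [215.   302.45 304.5 ] axis deg -3.703418824551711 wanted 4.1
```

View pics/c5.png

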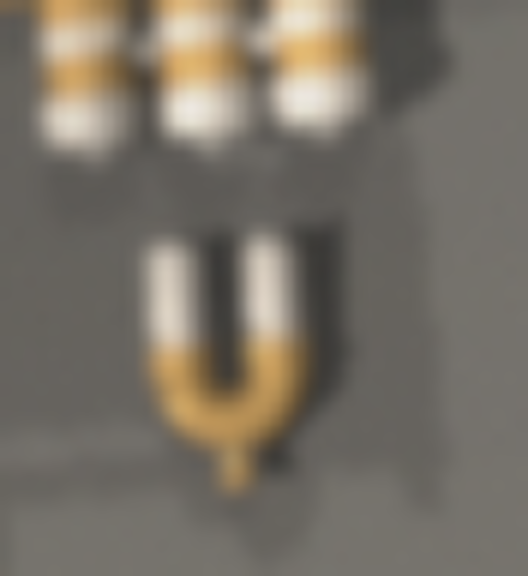

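Second slide (crop top (220,235), knob (236,490)) sits under the middle cap (208,150). It is about 2° off square with a gap of about 22 mm, which I accept. Handing in.

```bash
python3 -c "
from station import robot
print(robot.sign_off())"
```

```text
the job is handed in; nothing more can be done
None
```

All four slides are laid out flat around the valve section, open ends turned as asked, with camera-measured gaps of about 22–27 mm. The main slide was let go about 2–3 mm above the bench, the second slide sits about 2° off square, the bystanders and look-alikes were left alone, and the job was handed in at about 31 s.

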